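Seat the work rest against the hidden stop of its holder

ROBOT

A 6-joint arm with a two-finger parallel gripper is mounted at the origin on a cart in front of the work surface, level with it; the furniture and walls round the work are solid. World frame = base frame: x ahead of the robot, y to its left, z up, the work surface at z = 0. Lengths are in m, angles in rad, forces in N, time in s.
With the tool pointing down it reaches from about 0.25 to 0.725 m from the base axis. Payload 4 kg.
Tool frame: the origin (TCP) lies at the very end of the fingers, on their centre line; the grasp point (between the pads) lies 19 mm behind it; z points along the fingers, y is the line along which they close (so a half turn about z gives the same grasp; the last joint's range is limited). The gripper opens to 85 mm and grips with 20 to 120 N. Pads are 22 mm wide; open, the fingers measure 114 mm over their backs; the gripper's body (76 mm by 85 mm) begins 54 mm behind the grasp point. The pads swing forward as they close: fully open they stand 13 mm farther back than shut.
Start: joints at [1.329, 0.241, 0.005, 1.335, 0, 1.571], TCP at [0.12, 0.485, 0.231] pointing down, gripper open.
Joint ranges: [-2.72, 2.72], [-1.05, 1.87], [-1.09, 1.28], [-1.99, 2.15], [-1.42, 1.44], [-3.14, 3.14]. Speed limits (rad/s): [2.79, 2.79, 3.14, 3.14, 3.14, 3.14].

INTERFACE

Orientations are given as a unit quaternion [x, y, z, w].
In Python, from workcell import bot, vision, workorder gives the robot as it stands.
- The arm moves only by the shell command python3 -m creep 'ROWS' [OPENING]. ROWS is JSON, a list of rows, each a list of 2 entries, a list of its own where there are three numbers: the shift along the tool's x, y, z in mm, then the turn, a rotation vector about the tool's x, y, z in rad. In form: [[[dx, dy, dz], [wx, wy, wz]], ...]. A call has 1 to 12 rows; each row shifts and turns the commanded pose from where the row before left it, along the tool's axes as they then stand; what a row does not reach is not made up. A row lasts 1/8 s, in which the tool goes at most 62.5 mm and 10.7 degrees, less where a joint would pass 70% of its speed; a pose out of reach is approached as far as the arm can. A call is refused whole if a number of a shift passes 62.5 or a number of a turn 0.188, either way. A call with a gripper value outside its range is refused whole. OPENING is the finger opening in mm, from 0 to 85.4, set as the call begins (- or left out, the last holds). The fingers move at their own pace and stop on an object; the grip force is fixed at half the most. Time passes only in rows, so rows that do not move let the fingers close. It gives the time, the measured TCP pose, the force, the opening and the grip force at its end, in the units of the state.
- bot.get_obs(): the state, without advancing time (a new reading comes with each control period).
- vision.camera(name): name is "scene" or "top" or "wrist"; returns a dict with "image" (400x640x3 uint8, blue, green, red), "z_map" (400x640 float32, m along the optical axis (not along the pixel's ray), 0 where there is no reading), "K" (3x3 intrinsics, pixels), "rvec" (rotation vector, rad) and "tvec" (3), from world to camera coordinates, as OpenCV has them; the wrist camera has in their place "tool_from_camera" (4x4, takes a point from camera to tool coordinates, whose origin is the TCP and whose axes are the flange's). Camera axes: x right, y down, z forward; pixel columns grow to the right and rows downward; lengths in m; the calibration is good to about 2 mm. A picture is of the moment at which its call begins: read the wrist's pose just before it.
- workorder.job_done(): hands the job in; it is judged then, once.
Trained networks look in a picture, given as the dict that the camera call returned (one of the last four; its "shot" number tells which), for a name from the list of things; names that differ only in an ending like _2 or _b are one class to them, and where a whole thing is asked for, a point or a joint stands for the part that bears it (a point fixed in the world has none). Each returns a list of dicts, best first, with "score" (0 to 1); they miss things now and then, are a little off and sometimes report something else, mostly with a low value. They report only what shows in the picture. A call takes as long as a camera call. They do not tell look-alikes from the thing itself.
- vision.spot_in(picture, query): "position" ([column, row] in pixels, amid what is visible of it).
- vision.place_of(picture, query): "position" ([column, row] in pixels: a listed point, or the origin of a listed thing).
The state is a dict: "clock": time; "joint_pos": joint angles; "joint_vel": joint speeds; "tau": joint torques, N m; "eef_pos": TCP position; "tool_rot": TCP orientation; "ft_force": force on the tool from outside, world axes, zero at the start; "ft_torque": the same for the moment, N m; "grip_width": finger opening in m; "grasp_force": force on a finger pad.
Only numpy, scipy, OpenCV 4.12 (cv2) and the standard library are available. Lean on these libraries where they do the work, as an engineer would, in place of code of your own. Each camera call takes 0.05 s, during which the arm holds its last target. There are 200 camera calls.

TASK

Set up the polishing work rest: pick up the loose rest by its upright post, lead the nose of its bar into the covered slot of the grey holder, and slide it in until you feel it come up against the cushioned stop hidden inside. Press it only gently against the stop (well under 20 N), then let go and leave the bar lying in the slot, touching the stop; do not disturb the other things on the bench.

Things in the scene. Friction and masses are not known exactly. Their poses are not given: they have to be found in the camera images.
- holder: Grey holder fixed on the bench, 150 mm along x, 96 mm wide; origin under its middle, axes as the slot mouth's. The mouth lies 25 mm before the origin. From there to the front edge (50 mm) the slot's floor goes on as an open trough with walls 10 mm high that widen like a funnel from 23 mm at the mouth to 35 mm. The slot's cover (33 mm above the bench) runs from the mouth to the back.
- post (a point): Middle of the upright aluminium post at the tail of the loose work rest, 37 mm above the rest's underside. The post is 24 mm along the bar, 14 mm across it, and reaches from 14 to 61 mm above the underside; grasp it across its 14 mm. x points along the bar from post to nose, y across it, z up.
- nose (a point): Tip of the round nose of the work rest's flat steel bar, half-way up the bar, 112 mm ahead of the post's middle along x and 7 mm above the underside. The bar lies flat, 20 mm wide, 14 mm high, 124 mm long; the whole rest weighs 0.11 to 0.22 kg. Axes as the post's.
- slot_mouth (a point): Mouth of the covered slot, on the slot's floor, 10 mm above the bench. x points level into the slot, z up. The slot is 23 mm wide, 17 mm high, and blind: somewhere 33 to 70 mm past the mouth, different each time, a hidden sprung stop meets the nose. It yields 1 mm per 4 N and is spoilt by 20 N; before it drag is about 1 N, up to 5 N if the bar rubs a side.
- caliper: Bystander: digital caliper lying flat, 60x170x9 mm; origin under its middle, y along it. Leave alone.
- loupe: Bystander: black eye loupe, 32 mm across, 28 mm high; origin under its middle. Leave alone.
- paste_tin: Bystander: round tin, 69 mm across, 28 mm high; origin under its middle. Leave alone.
- powder_jar: Bystander: jar with a lid, 57 mm across, 64 mm high; origin under its middle. Leave alone.
Things that resemble listed ones, but are neither listed nor needed, are in the scene too. Of the things like the part that bears post, leave any that is red; of the rest the larger one is meant.

How it is judged:
By the outcome, as a careful person would: the job done as asked, in the order asked, and still so for the second after the job is handed in, with the robot touching nothing.
It also fails if it takes over 72 s, if anything falls off the work surface, if the arm or the gripper's body presses on something with over 40 N, if the wrist force passes 120 N, or if a joint passes its speed limit or range.

## Working session

There is one attempt and no reset: what is moved stays moved. The work goes in short steps, Python scripts to look and compute and a shell command to move; the robot and the scene stay as the last step left them, time stands still between calls to the robot, and variables do not carry over. Pictures are saved under pics/ and viewed, at most 10 in all, crops included, and the job is handed in when it is done.

```bash
mkdir -p pics; cat > h.py <<'E'
import numpy as np, cv2
from scipy.spatial.transform import Rotation as R
from workcell import bot, vision, workorder
def cam(n):
    o=bot.get_obs(); p=vision.camera(n)
    if n=="wrist":
        T=np.eye(4);T[:3,:3]=R.from_quat(o["tool_rot"]).as_matrix();T[:3,3]=o["eef_pos"]
        p["W"]=T@np.array(p["tool_from_camera"])
    else:
        E=np.eye(4);E[:3,:3]=cv2.Rodrigues(np.array(p["rvec"],float))[0];E[:3,3]=np.ravel(p["tvec"])
        p["W"]=np.linalg.inv(E)
    return p
def ray(p,uv):
    d=np.linalg.inv(np.array(p["K"]))@[uv[0],uv[1],1]; return p["W"][:3,:3]@d,p["W"][:3,3]
def at_z(p,uv,z):
    d,c=ray(p,uv); return c+d*(z-c[2])/d[2]
def cloud(p):
    v,u=np.mgrid[:400,:640]; K=np.array(p["K"]);z=p["z_map"]
    c=np.stack([(u-K[0,2])/K[0,0]*z,(v-K[1,2])/K[1,1]*z,z],-1)
    return c@p["W"][:3,:3].T+p["W"][:3,3]
E
python3 - <<'E'
from h import *
np.set_printoptions(precision=3,suppress=True)
o=bot.get_obs();print(o)
Z=dict(post=.037,nose=.007,slot_mouth=.01)
for n in("scene","top"):
    p=cam(n);cv2.imwrite(f"pics/{n}.png",p["image"])
    print(n,p["W"][:3,3])
    for q in["holder","post","nose","slot_mouth","caliper","loupe","paste_tin","powder_jar"]:
        for r in vision.place_of(p,q)[:4]: print(q,round(r["score"],2),np.round(r["position"]),at_z(p,r["position"],Z.get(q,0)))
E
```

```text
{'clock': 0.0, 'joint_pos': array([1.329, 0.241, 0.004, 1.335, 0.   , 1.571]), 'joint_vel': array([-0.   , -0.   , -0.   ,  0.001, -0.   , -0.   ]), 'tau': array([  0.001, -37.231,  25.241,   0.017,  -0.   ,  -0.   ]), 'eef_pos': array([0.12 , 0.485, 0.23 ]), 'tool_rot': array([ 0.121,  0.993, -0.001, -0.   ]), 'ft_force': array([-0.569, -0.77 , -0.692]), 'ft_torque': array([-0.018, -0.048,  0.013]), 'grasp_force': 0.0, 'grip_width': 0.0853199829195294}
scene [ 0.24  -0.679  0.584]
holder 0.73 [329. 178.] [0.632 0.052 0.   ]
post 0.82 [321. 276.] [ 0.442 -0.274  0.037]
post 0.72 [267. 267.] [ 0.358 -0.206  0.037]
post 0.67 [247. 184.] [0.409 0.074 0.037]
nose 0.94 [296. 257.] [ 0.431 -0.182  0.007]
nose 0.8 [230. 226.] [ 0.333 -0.026  0.007]
nose 0.78 [374. 293.] [ 0.524 -0.335  0.007]
nose 0.22 [321. 175.] [0.613 0.064 0.007]
slot_mouth 0.59 [320. 175.] [0.611 0.062 0.01 ]
caliper 0.81 [438. 286.] [ 0.65  -0.375  0.   ]
loupe 0.62 [252. 168.] [0.459 0.196 0.   ]
paste_tin 0.87 [400. 218.] [ 0.705 -0.178  0.   ]
paste_tin 0.24 [292. 146.] [0.607 0.255 0.   ]
powder_jar 0.65 [293. 146.] [0.611 0.255 0.   ]
top [ 0.43  -0.085  0.913]
holder 0.79 [266. 165.] [0.638 0.061 0.   ]
post 0.86 [407. 245.] [ 0.439 -0.273  0.037]
post 0.63 [262. 262.] [0.404 0.06  0.037]
post 0.56 [370. 280.] [ 0.361 -0.186  0.037]
nose 0.95 [436. 207.] [ 0.53  -0.351  0.007]
nose 0.68 [364. 248.] [ 0.433 -0.178  0.007]
nose 0.56 [298. 294.] [ 0.327 -0.019  0.007]
slot_mouth 0.78 [264. 172.] [0.619 0.063 0.01 ]
caliper 0.67 [448. 160.] [ 0.648 -0.39   0.   ]
loupe 0.75 [206. 243.] [0.448 0.201 0.   ]
loupe 0.53 [433. 207.] [ 0.53  -0.348  0.   ]
loupe 0.19 [444. 160.] [ 0.647 -0.38   0.   ]
paste_tin 0.93 [364. 136.] [ 0.71  -0.185  0.   ]
powder_jar 0.74 [181. 177.] [0.611 0.267 0.   ]
powder_jar 0.48 [265. 166.] [0.635 0.061 0.   ]
```

View pics/scene.png

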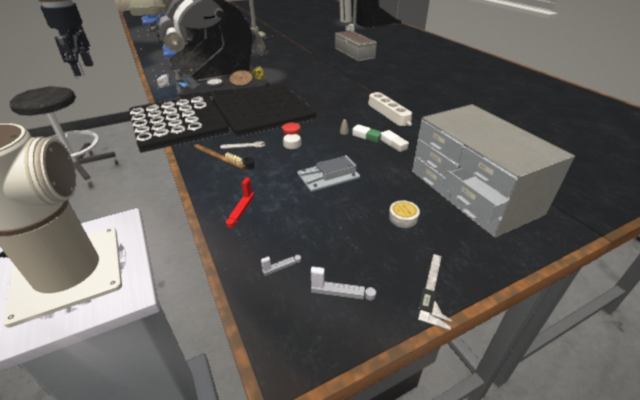

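View pics/top.png

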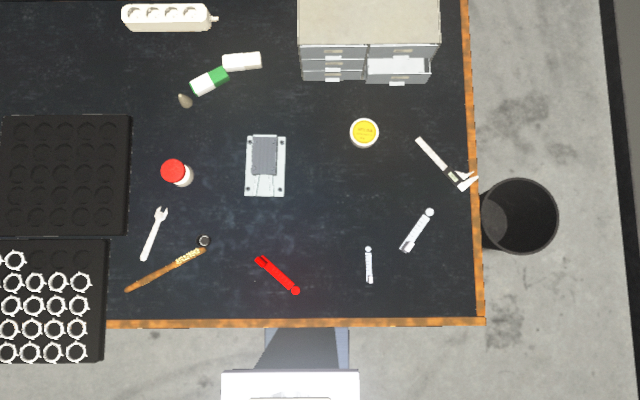

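The scene shows three rests. In the top view they are red with its post at (262,262), a small grey one with post at (370,280), and a larger grey one with post at (407,245) and nose at (430,211). The larger grey one fits, since red is excluded and it is the bigger of the other two. The holder is at (266,165), with its open trough facing the robot. I'll confirm in a crop and measure.

```bash
python3 - <<'E'
from h import *
np.set_printoptions(precision=4,suppress=True)
p=cam("top");im=p["image"]
cv2.imwrite("pics/crop.png",cv2.resize(im[120:310,230:460],None,fx=3.2,fy=3,interpolation=cv2.INTER_CUBIC)[:600,:800])
C=cloud(p)
def axis(m,name):
    q=C[m];c=q[:,:2].mean(0);e=np.linalg.svd(q[:,:2]-c,full_matrices=False)[2]
    r=cv2.minAreaRect(q[:,:2].astype(np.float32)*1000);print(name,m.sum(),c,"pc1 yaw",np.arctan2(e[0,1],e[0,0]),r)
X,Y,Z=C[...,0],C[...,1],C[...,2]
b=(X>.40)&(X<.56)&(Y>-.38)&(Y<-.24)
axis(b&(Z>.006)&(Z<.03),"bar");axis(b&(Z>.045),"post")
s=(X>.33)&(X<.46)&(Y>-.21)&(Y<-.15);axis(s&(Z>.005),"small")
h=(X>.52)&(X<.74)&(Y>0)&(Y<.125)
axis(h&(Z>.005),"holder");axis(h&(Z>.026),"cover")
E
```

```text
bar 373 [ 0.4811 -0.3034] pc1 yaw 2.461074260456938 ((474.605712890625, -300.2049255371094), (20.500961303710938, 124.0917739868164), 53.43415832519531)
post 78 [ 0.4356 -0.2699] pc1 yaw 2.546920676610071 ((435.6962585449219, -271.2711181640625), (13.728181838989258, 24.720762252807617), 51.647037506103516)
small 215 [ 0.3925 -0.184 ] pc1 yaw 3.1277155098695215 ((394.0342102050781, -181.03665161132812), (33.6661376953125, 107.64784240722656), 81.33949279785156)
holder 2421 [0.6318 0.0596] pc1 yaw 3.068823636753956 ((638.119140625, 63.953582763671875), (173.35324096679688, 118.59449005126953), 0.06656889617443085)
cover 997 [0.6566 0.0604] pc1 yaw 3.1131471994606423 ((658.3490600585938, 60.879425048828125), (59.01081466674805, 98.35356903076172), 88.23025512695312)
```

View pics/crop.png

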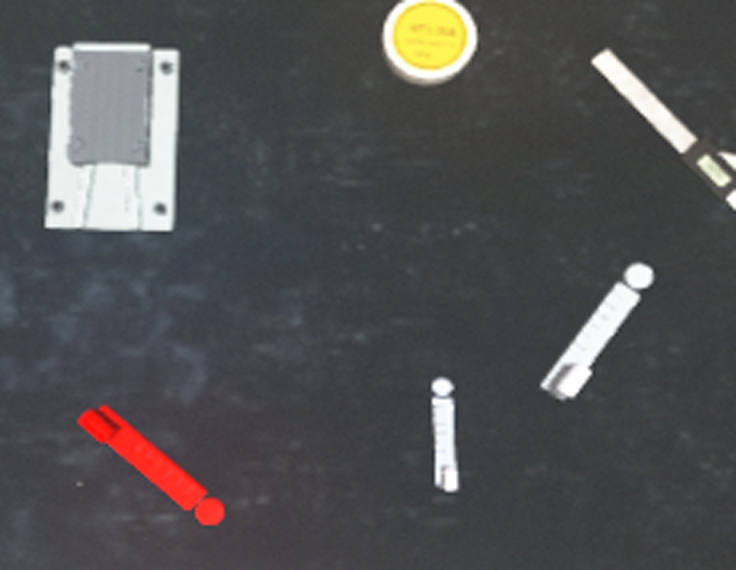

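The crop confirms it: the larger grey rest has its post at crop (570,378) and measures 124 x 20.5 mm. The smaller grey one and the red one stay untouched. Moving over it now.

```bash
python3 -m creep '[[[-51,-29,0],[0,0,0]],[[-51,-29,0],[0,0,0]],[[-51,-29,0],[0,0,0]],[[-51,-29,0],[0,0,0]],[[-51,-29,0],[0,0,0]],[[-51,-29,0],[0,0,0]],[[-51,-29,0],[0,0,0]]]' && python3 -m creep '[[[-13,-47,0],[0,0,0]],[[-13,-47,0],[0,0,0]],[[-13,-47,0],[0,0,0]],[[-13,-47,0],[0,0,0]],[[-13,-47,0],[0,0,0]],[[-13,-47,0],[0,0,0]],[[-13,-47,0],[0,0,0]],[[-13,-47,0],[0,0,0]],[[-13,-47,0],[0,0,0]],[[0,0,0],[0,0,0.15]],[[0,0,0],[0,0,0.15]],[[0,0,0],[0,0,0.15]]]' 50
python3 - <<'E'
from h import *
np.set_printoptions(precision=4,suppress=True)
o=bot.get_obs();print(o["eef_pos"],o["tool_rot"],o["joint_pos"],o["clock"])
p=cam("wrist");cv2.imwrite("pics/w1.png",p["image"])
print(p["W"])
for q,z in(("post",.037),("nose",.007)):
    for r in vision.place_of(p,q): print(q,r["score"],r["position"],at_z(p,r["position"],z))
C=cloud(p);X,Y,Z=np.moveaxis(C,-1,0)
b=(X>.40)&(X<.56)&(Y>-.38)&(Y<-.24)
for n,m in(("bar",b&(Z>.007)&(Z<.018)),("post",b&(Z>.05))):
    if m.sum()>5: print(n,m.sum(),np.median(Z[m]),cv2.minAreaRect(C[m][:,:2].astype(np.float32)*1000))
E
```

```text
clock: 1.82
eef_pos: [0.419, 0.2014, 0.2316]
tool_rot: [0.121, 0.993, 0.0, 0.0]
ft_force: [0.9, 1.3, 0.7]
grip_width: 0.085
grasp_force: 0.0
clock: 3.32
eef_pos: [0.4299, -0.2362, 0.2312]
tool_rot: [0.342, 0.94, 0.0, -0.0]
ft_force: [0.4, 0.0, -0.9]
grip_width: 0.0501
grasp_force: 0.0
[ 0.4299 -0.2362  0.2312] [ 0.3417  0.9398  0.     -0.0001] [-0.5023  0.222  -0.0194  1.3296  0.      0.1951] 3.325
[[ 0.6417  0.7352  0.2184  0.3758]
 [ 0.767  -0.6152 -0.1827 -0.1909]
 [ 0.0001  0.2847 -0.9586  0.3738]
 [ 0.      0.      0.      1.    ]]
post 0.68 [297.8, 194.0] [ 0.4343 -0.2783  0.037 ]
post 0.42 [632.9, 133.6] [0.609  0.0327 0.037 ]
nose 0.96 [361.3, 141.6] [ 0.4391 -0.1892  0.007 ]
nose 0.79 [310.3, 271.6] [ 0.5285 -0.3428  0.007 ]
bar 1140 0.014154094318742844 ((477.7654724121094, -304.4551086425781), (20.082441329956055, 124.67989349365234), 53.496952056884766)
post 9892 0.2912763229964046 ((425.2298278808594, -264.0693054199219), (50.475677490234375, 48.16914367675781), 0.04893924295902252)
```

View pics/w1.png

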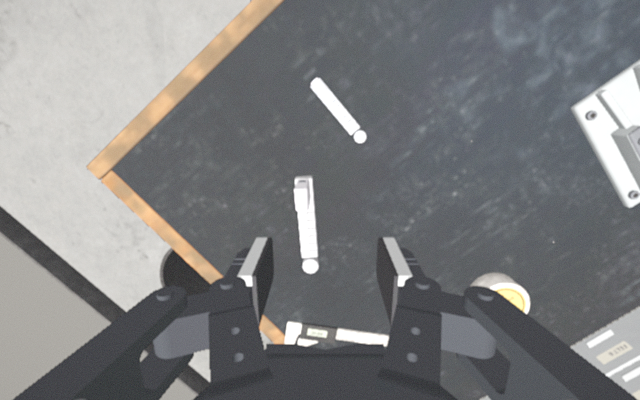

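Large rest seen with post at (300,190) and nose at (310,266), between the fingers. Aligning, descending and closing.

```bash
python3 -m creep '[[[0,0,0],[0,0,-0.06]],[[-28.5,-26.5,10],[0,0,0]],[[0,0,40],[0,0,0]],[[0,0,45],[0,0,0]],[[0,0,45],[0,0,0]],[[0,0,40],[0,0,0]],[[0,0,20],[0,0,0]],[[0,0,10],[0,0,0]],[[0,0,0],[0,0,0]]]' && python3 -m creep '[[[0,0,0],[0,0,0]],[[0,0,0],[0,0,0]],[[0,0,0],[0,0,0]],[[0,0,0],[0,0,0]],[[0,0,0],[0,0,0]],[[0,0,0],[0,0,0]]]' 0
```

```text
clock: 4.6
eef_pos: [0.4373, -0.2739, 0.0211]
tool_rot: [0.31, 0.951, 0.0, -0.0]
ft_force: [-0.3, 0.7, -0.2]
grip_width: 0.0502
grasp_force: 0.0
clock: 5.35
eef_pos: [0.4382, -0.2747, 0.0225]
tool_rot: [0.311, 0.951, -0.0, 0.001]
ft_force: [-0.7, -0.4, 6.3]
grip_width: 0.0132
grasp_force: 59.2
```

```bash
python3 -m creep '[[[0,0,-10],[0,0,0]],[[0,0,-35],[0,0,0]],[[0,0,-40],[0,0,0]],[[0,0,-35],[0,0,0]],[[0,0,0],[0,0,-0.16]],[[0,0,0],[0,0,-0.16]],[[0,0,0],[0,0,-0.16]],[[0,0,0],[0,0,-0.16]]]' && python3 -m creep '[[[0,48,0],[0,0,0]],[[0,48,0],[0,0,0]],[[0,48,0],[0,0,0]],[[0,48,0],[0,0,0]],[[0,48,0],[0,0,0]],[[0,48,0],[0,0,0]],[[0,48,0],[0,0,0]],[[0,0,0],[0,0,0]],[[0,0,0],[0,0,0]]]'
cat > m.py <<'E'
from h import *
import sys
np.set_printoptions(precision=4,suppress=True)
o=bot.get_obs();e=o["eef_pos"];print(e,o["tool_rot"],o["ft_force"],o["clock"])
p=cam("wrist");cv2.imwrite(f"pics/{sys.argv[1]}.png",p["image"])
for q,z in(("post",e[2]+.019),("nose",e[2]-.014),("holder",0),("slot_mouth",.01)):
    for r in vision.place_of(p,q)[:2]: print(q,r["score"],r["position"],at_z(p,r["position"],z))
C=cloud(p);np.save("C.npy",C);X,Y,Z=np.moveaxis(C,-1,0)
def rect(n,m):
    m=cv2.morphologyEx(m.astype(np.uint8),cv2.MORPH_OPEN,np.ones((3,3)))>0
    if m.sum()>20: print(n,m.sum(),np.median(Z[m]),cv2.minAreaRect(C[m][:,:2].astype(np.float32)*1000))
h=(X>.53)&(X<.74)&(Y>0)&(Y<.125)
rect("base",h&(Z>.004)&(Z<.026)); rect("all",h&(Z>.004)&(Z<.04)); rect("cover",h&(Z>.029)&(Z<.038))
u=e[2]-.021
rect("bar",(abs(Y-e[1])<.05)&(X>e[0]+.02)&(X<e[0]+.16)&(Z>u+.008)&(Z<u+.02))
E
python3 m.py w2
```

```text
clock: 6.35
eef_pos: [0.4368, -0.2736, 0.1412]
tool_rot: [-0.007, 1.0, 0.0, -0.001]
ft_force: [-0.4, -0.0, -1.1]
grip_width: 0.0137
grasp_force: 58.6
clock: 7.48
eef_pos: [0.4342, 0.0619, 0.1413]
tool_rot: [-0.005, 1.0, -0.0, -0.0]
ft_force: [0.2, -0.1, -1.8]
grip_width: 0.0129
grasp_force: 59.3
[0.4342 0.0619 0.1413] [-0.0045  1.     -0.0003 -0.0004] [ 0.227  -0.1466 -1.7952] 7.475
post 0.92 [326.1, 260.5] [0.4301 0.0613 0.1603]
post 0.58 [325.2, 155.9] [0.3847 0.0605 0.1603]
nose 0.83 [50.6, 183.0] [ 0.4057 -0.0785  0.1273]
nose 0.72 [221.8, 54.2] [0.3445 0.0132 0.1273]
base 256 0.01999474390074432 ((590.4244995117188, 62.296905517578125), (46.65876007080078, 37.44187545776367), 89.4236068725586)
all 256 0.01999474390074432 ((590.4244995117188, 62.296905517578125), (46.65876007080078, 37.44187545776367), 89.4236068725586)
bar 1106 0.13262061561608862 ((489.9803161621094, 61.08019256591797), (19.751371383666992, 24.984346389770508), 89.55486297607422)
```

View pics/w2.png

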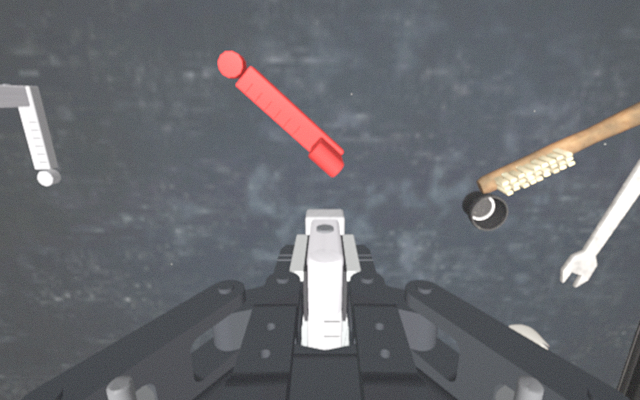

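The wrist camera faces away from the nose. It shows the rest gripped square at (325,280), with the red one at (330,160). I'll turn the tool about half a turn to see the holder up close. The gripped bar sits on the finger centre line, so it also calibrates the sideways bias.

```bash
python3 -m creep '[[[-45,0,0],[0,0,0]],[[-45,0,0],[0,0,0]],[[0,0,0],[0,0,-0.186]],[[0,0,0],[0,0,-0.186]],[[0,0,0],[0,0,-0.186]],[[0,0,0],[0,0,-0.186]],[[0,0,0],[0,0,-0.186]],[[0,0,0],[0,0,-0.186]],[[0,0,0],[0,0,-0.186]],[[0,0,0],[0,0,-0.186]]]' && python3 -m creep '[[[0,0,0],[0,0,-0.186]],[[0,0,0],[0,0,-0.186]],[[0,0,0],[0,0,-0.186]],[[0,0,0],[0,0,-0.186]],[[0,0,0],[0,0,-0.186]],[[0,0,0],[0,0,-0.186]],[[0,0,0],[0,0,-0.186]],[[0,0,0],[0,0,-0.186]],[[0,0,0],[0,0,0]],[[0,0,0],[0,0,0]]]'
python3 m.py w3
```

```text
clock: 8.98
eef_pos: [0.5247, 0.0616, 0.1411]
tool_rot: [-0.682, 0.731, 0.0, -0.0]
ft_force: [-0.7, -0.2, -2.0]
grip_width: 0.0134
grasp_force: 59.3
clock: 10.22
eef_pos: [0.5247, 0.0622, 0.1412]
tool_rot: [0.997, -0.08, -0.0, 0.0]
ft_force: [-0.4, -0.8, -1.1]
grip_width: 0.0133
grasp_force: 59.3
[0.5247 0.0622 0.1412] [ 0.9968 -0.0803 -0.      0.    ] [-0.4443 -0.8099 -1.0523] 10.225
post 0.96 [611.6, 310.4] [ 0.4859 -0.064   0.1602]
post 0.76 [326.3, 259.6] [0.5317 0.0593 0.1602]
nose 0.89 [599.5, 231.0] [ 0.5078 -0.0835  0.1272]
nose 0.48 [308.7, 79.2] [0.607  0.0554 0.1272]
holder 0.59 [305.9, 54.6] [0.634  0.0591 0.    ]
slot_mouth 0.78 [312.3, 81.7] [0.6119 0.0572 0.01  ]
slot_mouth 0.26 [197.7, 268.9] [0.462  0.1947 0.01  ]
base 10451 0.010141736258663658 ((619.2953491210938, 59.952247619628906), (96.27818298339844, 117.93885040283203), 88.2219467163086)
all 17224 0.011472089585320339 ((619.2953491210938, 59.952247619628906), (96.27818298339844, 117.93885040283203), 88.2219467163086)
cover 6728 0.03301539754719385 ((640.0203857421875, 59.3117790222168), (59.137245178222656, 58.32172393798828), 88.22569274902344)
```

View pics/w3.png

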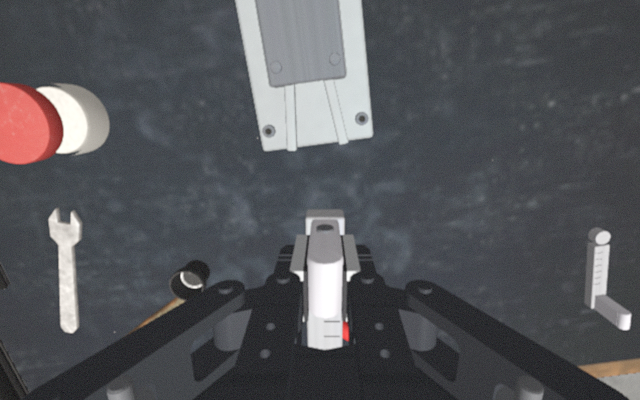

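The view is clear: holder front edge at (265-372, 145), mouth at (308,82), gripped post at (325,240). The holder yaw is about -0.031, and the mouth is near (0.6105, 0.060). Next I'll check the post's apparent sideways offset in the tool frame.

```bash
python3 - <<'E'
from h import *
np.set_printoptions(precision=2,suppress=True)
o=bot.get_obs();T=R.from_quat(o["tool_rot"]).as_matrix();print(o["joint_pos"])
C=np.load("C.npy");P=((C-o["eef_pos"])@T)*1000
x,y,z=np.moveaxis(P,-1,0)
for a,b in((-46,-36),(-30,-10),(2,12)):
    m=(abs(y)<25)&(z>a)&(z<b)&(x>-90)&(x<60)
    for lo in range(-90,60,10):
        k=m&(x>=lo)&(x<lo+10)
        if k.sum()>15: print((a,b),lo,k.sum(),np.percentile(y[k],[2,98]),np.median(z[k]))
# trough walls & base in world, rotated to holder frame about (610.5,60.2)
c,s=np.cos(-.031),np.sin(-.031);w=C[...,:2]*1000-[610.5,60.2]
hx=w[...,0]*c+w[...,1]*s;hy=-w[...,0]*s+w[...,1]*c;hz=C[...,2]*1000
for lo in range(-50,0,10):
    k=(hx>lo)&(hx<lo+10)&(abs(hy)<47)&(hz>4)&(hz<40)
    f=k&(abs(hy)<25)&(hz<13.5); print(lo,"wall",np.percentile(hy[k&(hz>17)],[2,98]),"floor",np.percentile(hy[f],[2,98]) if f.sum()>9 else 0, np.median(hz[f]))
k=(abs(hy)<60)&(hz>4)&(hz<45)&(hx>-70);print("front",np.percentile(hx[k],1),"cover front",np.percentile(hx[k&(hz>29)],[1,3]),"side",np.percentile(hy[k],[1,99]),"cov",np.percentile(hy[k&(hz>29)],[1,99]))
E
```

```text
[ 0.12  0.35 -0.08  1.14 -0.   -2.86]
(-46, -36) -10 654 [-7.1   9.74] -37.502778274362775
(-46, -36) 0 1128 [-23.71  24.09] -37.73428116451862
(-46, -36) 10 1214 [-17.78  20.58] -38.72238790501417
(-30, -10) 0 648 [-18.59  21.39] -20.59879531730018
(-30, -10) 10 1340 [-11.3   14.03] -20.782616601450528
(2, 12) -70 196 [-8.87 10.69] 8.997675146245044
(2, 12) -60 506 [-8.72 10.61] 8.899245956399408
(2, 12) -50 401 [-8.04 10.5 ] 8.787201273388353
(2, 12) 0 50 [-8.74 10.86] 8.873708986773703
(2, 12) 10 347 [-8.56 10.78] 8.846242388277124
-50 wall [-24.78  24.19] floor [-16.48  16.29] 9.808348354009622
-40 wall [-23.67  23.5 ] floor [-15.94  15.44] 10.089743458499445
-30 wall [-22.43  22.03] floor [-24.32  24.29] 10.034527802738003
-20 wall [-21.29  21.04] floor [-24.31  24.32] 10.028819671800026
-10 wall [-20.04  19.87] floor [-24.39  24.35] 10.063369334366884
front -47.92868707923704 cover front [1.03 2.2 ] side [-46.71  46.54] cov [-28.76  28.61]
```

```bash
python3 - <<'E'
from h import *
np.set_printoptions(precision=4,suppress=True)
for i in range(2):
    o=bot.get_obs();p=cam("wrist");print(o["eef_pos"],o["tool_rot"]);print(np.array(p["tool_from_camera"]));
    z=p["z_map"];print(z[325,325],z[260,325],z[330,[310,320,330,340]])
    row=z[330,290:370];print(np.where(abs(row-np.median(row[25:45]))<.006)[0][[0,-1]]+290)
p=cam("top");cv2.imwrite("pics/top2.png",p["image"])
C=cloud(p)
e=o["eef_pos"];u=e[2]-.0225;X,Y,Z=np.moveaxis(C,-1,0)
m=(Z>u+.008)&(Z<u+.02)&(abs(X-e[0]+.05)<.08)&(abs(Y-e[1])<.04);print(m.sum(),cv2.minAreaRect(C[m][:,:2].astype(np.float32)*1000))
h=(X>.53)&(X<.74)&(Y>0)&(Y<.125)&(Z>.004)&(Z<.04);h=cv2.morphologyEx(h.astype(np.uint8),cv2.MORPH_OPEN,np.ones((3,3)))>0
print(cv2.minAreaRect(C[h][:,:2].astype(np.float32)*1000))
E
```

```text
[0.5246 0.0626 0.1413] [ 0.9969 -0.079   0.      0.    ]
[[ 0.0008 -0.959  -0.2833  0.0737]
 [ 1.      0.0006  0.0006  0.0009]
 [-0.0004 -0.2833  0.959  -0.1426]
 [ 0.      0.      0.      1.    ]]
0.17959839 0.11901091 [0.1799 0.1807 0.1811 0.1811]
[307 341]
[0.5246 0.0627 0.1413] [ 0.9969 -0.0789 -0.     -0.    ]
[[ 0.0008 -0.959  -0.2833  0.0737]
 [ 1.      0.0006  0.0006  0.0009]
 [-0.0004 -0.2833  0.959  -0.1426]
 [ 0.      0.      0.      1.    ]]
0.17979765 0.11927628 [0.1805 0.1809 0.1804 0.1809]
[307 341]
429 ((466.52008056640625, 73.30648040771484), (20.269134521484375, 97.57288360595703), 80.9005126953125)
((634.3032836914062, 61.817867279052734), (96.61980438232422, 148.24732971191406), 87.89434051513672)
```

The bar lies on the centre line in both cameras once bias is removed, which puts the mouth at about (0.610, 0.061) with yaw -0.033. Turning back and staging above the trough.

```bash
python3 -m creep '[[[0,0,0],[0,0,0.186]],[[0,0,0],[0,0,0.186]],[[0,0,0],[0,0,0.186]],[[0,0,0],[0,0,0.186]],[[0,0,0],[0,0,0.186]],[[0,0,0],[0,0,0.186]],[[0,0,0],[0,0,0.186]],[[0,0,0],[0,0,0.186]],[[0,0,0],[0,0,0.186]],[[0,0,0],[0,0,0.186]],[[0,0,0],[0,0,0.186]],[[0,0,0],[0,0,0.186]]]' && python3 -m creep '[[[0,0,0],[0,0,0.186]],[[0,0,0],[0,0,0.186]],[[0,0,0],[0,0,0.186]],[[0,0,0],[0,0,0.186]],[[0,0,0],[0,0,0.041]],[[43.5,1.2,0],[0,0,0]],[[0,0,30],[0,0,0]],[[0,0,30],[0,0,0]],[[0,0,0],[0,0,0]],[[0,0,0],[0,0,0]],[[0,0,0],[0,0,0]]]'
python3 - <<'E'
from h import *
np.set_printoptions(precision=4,suppress=True)
o=bot.get_obs();e=o["eef_pos"];print(e,o["tool_rot"],o["ft_force"])
for n in("top","scene"):
    p=cam(n);cv2.imwrite(f"pics/{n}3.png",cv2.resize(p["image"][100:260,180:380],None,fx=4,fy=3.75))
    C=cloud(p);X,Y,Z=np.moveaxis(C,-1,0);u=e[2]-.0225
    m=(Z>u+.008)&(Z<u+.018)&(X>e[0]+.035)&(X<e[0]+.13)&(abs(Y-e[1])<.03)
    print(n,m.sum(),cv2.minAreaRect(C[m][:,:2].astype(np.float32)*1000), X[m].max())
    h=(X>.53)&(X<.74)&(Y>0)&(Y<.125)&(Z>.004)&(Z<.04);h=cv2.morphologyEx(h.astype(np.uint8),cv2.MORPH_OPEN,np.ones((3,3)))>0
    print(cv2.minAreaRect(C[h][:,:2].astype(np.float32)*1000))
E
```

```text
clock: 12.12
eef_pos: [0.5245, 0.0627, 0.1413]
tool_rot: [-0.364, 0.931, -0.0, -0.0]
ft_force: [-0.0, -0.3, -1.7]
grip_width: 0.0131
grasp_force: 59.2
clock: 13.5
eef_pos: [0.4825, 0.0655, 0.0827]
tool_rot: [0.016, 1.0, 0.0, 0.001]
ft_force: [1.2, -1.5, -2.3]
grip_width: 0.013
grasp_force: 59.2
[0.4825 0.0655 0.0827] [0.0164 0.9999 0.0002 0.0013] [ 1.2275 -1.4828 -2.2704]
top 250 ((554.5463256835938, 64.0340347290039), (20.271503448486328, 70.4672622680664), 88.27347564697266) 0.5897076808185165
((633.8173217773438, 61.782447814941406), (96.50000762939453, 149.48159790039062), 87.77753448486328)
scene 143 ((554.3131713867188, 61.35124969482422), (25.081703186035156, 73.48017883300781), 86.22317504882812) 0.5909443674842938
((633.658203125, 58.96766662597656), (98.60078430175781, 149.96669006347656), 88.02371215820312)
```

View pics/scene3.png

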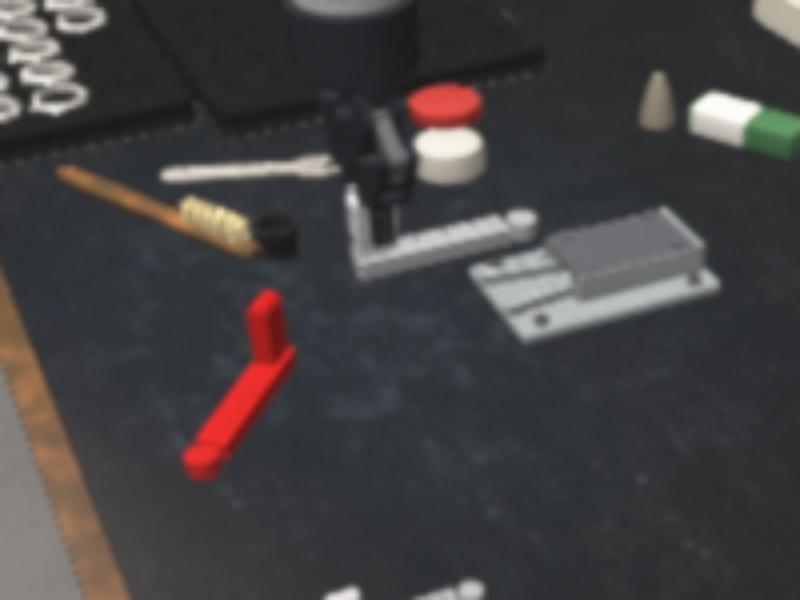

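The gripped rest hangs level at (440,240), with its nose at (520,222) just over the trough in front of the cover at (570,250). Sideways error is within 0.4 mm, so I'll lower it to just above the trough floor.

```bash
python3 -m creep '[[[0,0.3,20],[0,0,0]],[[0,0,15],[0,0,0]],[[0,0,7],[0,0,0]],[[0,0,4],[0,0,0]],[[0,0,3],[0,0,0]],[[0,0,0],[0,0,0]],[[0,0,0],[0,0,0]]]' && python3 -m creep '[[[-3,0,0],[0,0,0]],[[-3,0,0],[0,0,0]],[[-3,0,0],[0,0,0]],[[-3,0,0],[0,0,0]],[[0,0,0],[0,0,0]]]'
```

```text
clock: 14.48
eef_pos: [0.4816, 0.0656, 0.0327]
tool_rot: [0.016, 1.0, 0.0, 0.0]
ft_force: [-0.2, -0.9, -0.5]
grip_width: 0.0135
grasp_force: 59.5
clock: 15.1
eef_pos: [0.4937, 0.0652, 0.0324]
tool_rot: [0.016, 1.0, 0.0, 0.0]
ft_force: [-3.6, -0.2, 3.6]
grip_width: 0.0132
grasp_force: 60.1
```

It is touching the floor lightly. I'll raise it by 0.8 mm and carry on in small steps.

```bash
python3 -m creep '[[[0,0,-0.8],[0,0,0]],[[0,0,0],[0,0,0]]]' && python3 -m creep '[[[-3,0,0],[0,0,0]],[[-3,0,0],[0,0,0]],[[-3,0,0],[0,0,0]],[[-3,0,0],[0,0,0]],[[0,0,0],[0,0,0]]]'
```

```text
clock: 15.35
eef_pos: [0.4935, 0.0652, 0.0328]
tool_rot: [0.016, 1.0, -0.0, 0.0]
ft_force: [0.0, -1.0, -1.9]
grip_width: 0.0131
grasp_force: 59.4
clock: 15.98
eef_pos: [0.5056, 0.0648, 0.0331]
tool_rot: [0.016, 1.0, 0.0, 0.0]
ft_force: [-0.3, -0.7, -2.1]
grip_width: 0.0133
grasp_force: 59.4
```

```bash
python3 -m creep '[[[-3,0,0],[0,0,0]],[[-3,0,0],[0,0,0]],[[-3,0,0],[0,0,0]],[[-3,0,0],[0,0,0]],[[0,0,0],[0,0,0]]]' && python3 -m creep '[[[-2,0,0],[0,0,0]],[[-2,0,0],[0,0,0]],[[-2,0,0],[0,0,0]],[[0,0,0],[0,0,0]]]'
```

```text
clock: 16.6
eef_pos: [0.5175, 0.0644, 0.0331]
tool_rot: [0.016, 1.0, 0.0, 0.0]
ft_force: [-0.4, -0.4, -0.9]
grip_width: 0.0135
grasp_force: 59.4
clock: 17.1
eef_pos: [0.5234, 0.0642, 0.0331]
tool_rot: [0.016, 1.0, 0.0, 0.0]
ft_force: [-0.3, 0.6, -1.7]
grip_width: 0.0132
grasp_force: 59.4
```

Sliding freely. From here I'll use 2 mm calls, with a check between them that halts the chain on contact.

```bash
cat > ok.py <<'E'
from h import *
o=bot.get_obs();f=o["ft_force"];print(round(o["eef_pos"][0],4),np.round(f,1));raise SystemExit(int(f[0]<-2.5))
E
python3 -m creep '[[[-2,0,0],[0,0,0]],[[-2,0,0],[0,0,0]],[[0,0,0],[0,0,0]]]' >/dev/null && python3 ok.py && python3 -m creep '[[[-1,0,0],[0,0,0]],[[-1,0,0],[0,0,0]],[[0,0,0],[0,0,0]]]' >/dev/null && python3 ok.py && python3 -m creep '[[[-1,0,0],[0,0,0]],[[-1,0,0],[0,0,0]],[[0,0,0],[0,0,0]]]' >/dev/null && python3 ok.py && python3 -m creep '[[[-1,0,0],[0,0,0]],[[-1,0,0],[0,0,0]],[[0,0,0],[0,0,0]]]' >/dev/null && python3 ok.py && python3 -m creep '[[[-1,0,0],[0,0,0]],[[-1,0,0],[0,0,0]],[[0,0,0],[0,0,0]]]' >/dev/null && python3 ok.py && python3 -m creep '[[[-1,0,0],[0,0,0]],[[-1,0,0],[0,0,0]],[[0,0,0],[0,0,0]]]' >/dev/null && python3 ok.py
```

```text
0.5274 [-0.2 -0.5 -2.3]
0.5293 [ 0.2  0.  -1.6]
0.5313 [ 0.4  0.2 -2. ]
0.5333 [-0.1 -0.1 -1.8]
0.5353 [ 0.5 -0.2 -1.5]
0.5373 [-0.2 -0.  -2. ]
```

```bash

python3 -m creep '[[[-1,0,0],[0,0,0]],[[-1,0,0],[0,0,0]],[[0,0,0],[0,0,0]]]' >/dev/null && python3 ok.py && python3 -m creep '[[[-1,0,0],[0,0,0]],[[-1,0,0],[0,0,0]],[[0,0,0],[0,0,0]]]' >/dev/null && python3 ok.py && python3 -m creep '[[[-1,0,0],[0,0,0]],[[-1,0,0],[0,0,0]],[[0,0,0],[0,0,0]]]' >/dev/null && python3 ok.py && python3 -m creep '[[[-1,0,0],[0,0,0]],[[-1,0,0],[0,0,0]],[[0,0,0],[0,0,0]]]' >/dev/null && python3 ok.py && python3 -m creep '[[[-1,0,0],[0,0,0]],[[-1,0,0],[0,0,0]],[[0,0,0],[0,0,0]]]' >/dev/null && python3 ok.py && python3 -m creep '[[[-1,0,0],[0,0,0]],[[-1,0,0],[0,0,0]],[[0,0,0],[0,0,0]]]' >/dev/null && python3 ok.py && python3 -m creep '[[[-1,0,0],[0,0,0]],[[-1,0,0],[0,0,0]],[[0,0,0],[0,0,0]]]' >/dev/null && python3 ok.py && python3 -m creep '[[[-1,0,0],[0,0,0]],[[-1,0,0],[0,0,0]],[[0,0,0],[0,0,0]]]' >/dev/null && python3 ok.py
```

```text
0.5393 [ 0.5 -0.6 -2.1]
0.5413 [-0.2 -0.7 -2.5]
0.5433 [-0.7 -0.1 -2.3]
0.5453 [ 0.3 -0.1 -2.3]
0.5473 [ 0.8 -0.6 -1.3]
0.5493 [-0.1  0.2 -2.2]
0.5513 [-0.6  0.4 -2.3]
0.5533 [-0.2  0.  -2. ]
```

```bash

python3 -m creep '[[[-1,0,0],[0,0,0]],[[-1,0,0],[0,0,0]],[[0,0,0],[0,0,0]]]' >/dev/null && python3 ok.py && python3 -m creep '[[[-1,0,0],[0,0,0]],[[-1,0,0],[0,0,0]],[[0,0,0],[0,0,0]]]' >/dev/null && python3 ok.py && python3 -m creep '[[[-1,0,0],[0,0,0]],[[-1,0,0],[0,0,0]],[[0,0,0],[0,0,0]]]' >/dev/null && python3 ok.py && python3 -m creep '[[[-1,0,0],[0,0,0]],[[-1,0,0],[0,0,0]],[[0,0,0],[0,0,0]]]' >/dev/null && python3 ok.py && python3 -m creep '[[[-1,0,0],[0,0,0]],[[-1,0,0],[0,0,0]],[[0,0,0],[0,0,0]]]' >/dev/null && python3 ok.py && python3 -m creep '[[[-1,0,0],[0,0,0]],[[-1,0,0],[0,0,0]],[[0,0,0],[0,0,0]]]' >/dev/null && python3 ok.py && python3 -m creep '[[[-1,0,0],[0,0,0]],[[-1,0,0],[0,0,0]],[[0,0,0],[0,0,0]]]' >/dev/null && python3 ok.py && python3 -m creep '[[[-1,0,0],[0,0,0]],[[-1,0,0],[0,0,0]],[[0,0,0],[0,0,0]]]' >/dev/null && python3 ok.py; date
```

```text
0.5553 [-0.5 -0.4 -1.9]
0.5573 [-0.6 -0.2 -2.1]
0.5593 [-0.1 -0.2 -1.5]
0.5613 [-0.5 -0.5 -1.5]
0.5633 [-0.   0.7 -2. ]
0.5653 [-0.1 -0.2 -0.2]
0.5673 [-0.1  0.2 -1.5]
0.5687 [-2.1 -0.5 -0.5]
Tue Dec  1 23:26:20 UTC 2026
```

```bash
python3 -m creep '[[[-0.7,0,0],[0,0,0]],[[0,0,0],[0,0,0]]]' >/dev/null; python3 ok.py;  python3 -m creep '[[[0,0,0.5],[0,0,0]],[[0,0,0],[0,0,0]]]' >/dev/null;python3 ok.py
```

```text
0.5692 [-3.1  0.2  0.8]
0.5693 [-4.8  0.8  1.9]
```

```bash
python3 -m creep '[[[-0.7,0,0],[0,0,0]],[[0,0,0],[0,0,0]],[[0,0,0],[0,0,0]]]' >/dev/null; python3 ok.py;  python3 -m creep '[[[-0.3,0,0],[0,0,0]],[[0,0,0],[0,0,0]],[[0,0,0],[0,0,0]]]' >/dev/null;python3 ok.py
```

```text
0.5693 [-6.6 -0.1  3.4]
0.5693 [-7.5  0.1  4.9]
```

The force now climbs with each push (2, 3, 5, 7.5 N), at a depth of about 68 mm, so this is the sprung stop. I'll ease off slightly, then release.

```bash
python3 -m creep '[[[0.5,0,-0.4],[0,0,0]],[[0,0,0],[0,0,0]],[[0,0,0],[0,0,0]]]' >/dev/null; python3 ok.py; python3 -m creep '[[[0,0,0],[0,0,0]],[[0,0,0],[0,0,0]],[[0,0,0],[0,0,0]],[[0,0,0],[0,0,0]],[[0,0,0],[0,0,0]]]' 40; python3 - <<'E'
from h import *
np.set_printoptions(precision=2,suppress=True)
o=bot.get_obs();e=o["eef_pos"]
for n in("top","scene"):
    p=cam(n);r=vision.place_of(p,"post");print(n,[(round(q["score"],2),at_z(p,q["position"],.047)*1000) for q in r[:3]])
p=cam("wrist");cv2.imwrite("pics/w5.png",p["image"]);C=cloud(p);T=R.from_quat(o["tool_rot"]).as_matrix();P=(C-e)@T*1000
m=(abs(P[...,1])<16)&(P[...,2]>-45)&(P[...,2]<-30)&(abs(P[...,0])<30);print(m.sum(),P[m].min(0),P[m].max(0),np.median(C[m][:,2]))
E
```

```text
0.5693 [-5.5 -0.2  1. ]
clock: 27.6
eef_pos: [0.5705, 0.0627, 0.033]
tool_rot: [0.016, 1.0, 0.0, 0.0]
ft_force: [0.4, -0.3, -0.0]
grip_width: 0.0403
grasp_force: 0.0
top [(0.76, array([401.39,  64.09,  47.  ])), (0.64, array([ 364.6 , -182.92,   47.  ])), (0.5, array([564.02,  58.14,  47.  ]))]
scene [(0.93, array([ 356.47, -207.59,   47.  ])), (0.56, array([396.95,  64.67,  47.  ])), (0.46, array([572.46,  68.43,  47.  ]))]
2164 [ -8.53  -8.09 -39.5 ] [ 16.16   5.88 -30.02] 0.06970084936290535
```

View pics/w5.png

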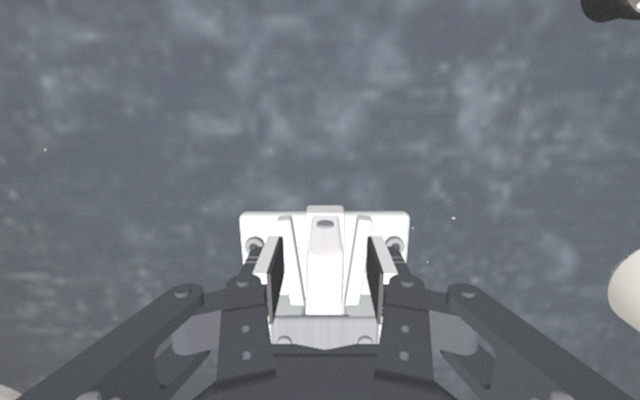

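The post stands free between the fingers at (325,250), and the bar lies in the trough. The spring may have kicked the bar back when I let go, so I'll regrip, feel for the gap, and release again with very little preload.

```bash
python3 -m creep '[[[0,0,0],[0,0,0]],[[0,0,0],[0,0,0]],[[0,0,0],[0,0,0]],[[0,0,0],[0,0,0]],[[0,0,0],[0,0,0]],[[0,0,0],[0,0,0]]]' 0 >/dev/null; python3 ok.py; python3 -m creep '[[[-0.4,0,-0.3],[0,0,0]],[[0,0,0],[0,0,0]]]' >/dev/null; python3 ok.py &&  python3 -m creep '[[[-0.4,0,0],[0,0,0]],[[0,0,0],[0,0,0]]]' >/dev/null && python3 ok.py &&  python3 -m creep '[[[-0.4,0,0],[0,0,0]],[[0,0,0],[0,0,0]]]' >/dev/null && python3 ok.py &&  python3 -m creep '[[[-0.4,0,0],[0,0,0]],[[0,0,0],[0,0,0]]]' >/dev/null && python3 ok.py
```

```text
0.5703 [-1.  -0.   3.8]
0.5703 [-2.5  0.6  2.5]
```

A 0.4 mm push raised the force by 1.5 N, which matches the spring's 4 N/mm, so the bar is touching. Releasing at this small preload and withdrawing.

```bash
python3 -m creep '[[[0,0,-0.3],[0,0,0]],[[0,0,0],[0,0,0]]]' >/dev/null; python3 ok.py; python3 -m creep '[[[0,0,0],[0,0,0]],[[0,0,0],[0,0,0]],[[0,0,0],[0,0,0]],[[0,0,0],[0,0,0]],[[0,0,0],[0,0,0]]]' 40; python3 - <<'E'
from h import *
np.set_printoptions(precision=2,suppress=True)
o=bot.get_obs();e=o["eef_pos"]
p=cam("wrist");C=cloud(p);T=R.from_quat(o["tool_rot"]).as_matrix();P=(C-e)@T*1000
m=(abs(P[...,1])<16)&(P[...,2]>-45)&(P[...,2]<-30)&(abs(P[...,0])<30);print(m.sum(),P[m].min(0),P[m].max(0),e*1000)
E
```

```text
0.5703 [-1.8 -0.8 -0.6]
clock: 29.72
eef_pos: [0.5708, 0.0627, 0.0336]
tool_rot: [0.016, 1.0, -0.0, 0.0]
ft_force: [0.0, -0.1, -0.3]
grip_width: 0.0397
grasp_force: 0.0
2128 [ -8.33  -8.19 -38.92] [ 16.59   5.82 -30.06] [570.82  62.66  33.64]
```

```bash
python3 -m creep '[[[0,0,-10],[0,0,0]],[[0,0,-25],[0,0,0]],[[0,0,-45],[0,0,0]],[[0,0,-45],[0,0,0]],[[40,0,-20],[0,0,0]],[[40,0,0],[0,0,0]],[[40,0,0],[0,0,0]],[[0,0,0],[0,0,0]]]'; python3 - <<'E'
from h import *
np.set_printoptions(precision=4,suppress=True)
p=cam("scene");cv2.imwrite("pics/fin.png",cv2.resize(p["image"][100:260,180:380],None,fx=4,fy=3.75))
C=cloud(p);X,Y,Z=np.moveaxis(C,-1,0)
m=(Z>.05)&(Z<.08)&(X>.53)&(X<.6)&(abs(Y-.063)<.03);print(m.sum(),C[m].mean(0),C[m].max(0))
E
```

```text
clock: 30.78
eef_pos: [0.4481, 0.0665, 0.1794]
tool_rot: [0.016, 1.0, -0.0, -0.0]
ft_force: [0.8, 0.0, -0.6]
grip_width: 0.0402
grasp_force: 0.0
81 [0.5634 0.0576 0.0615] [0.5781 0.0686 0.0709]
```

View pics/fin.png

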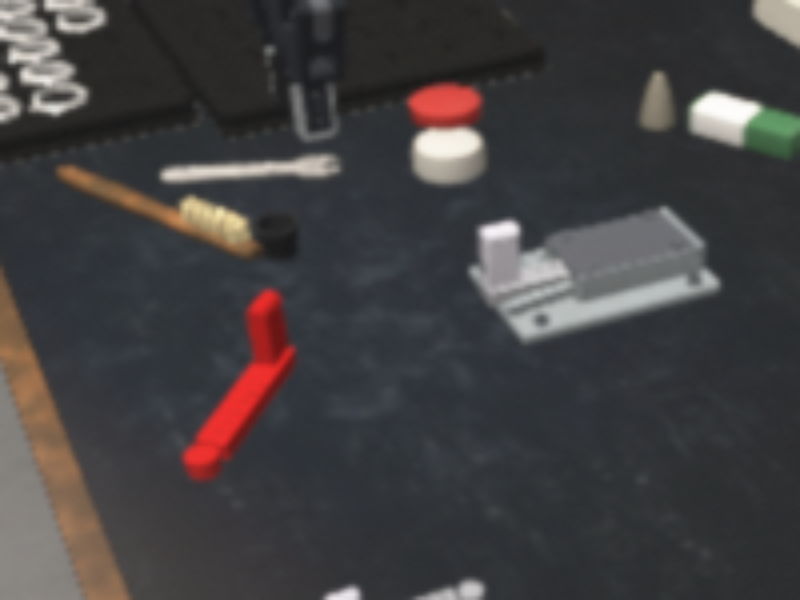

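The post stands upright at (500,255), the bar is under the cover at (570,270), and the other things are undisturbed. Handing in.

```bash
python3 -c "from workcell import workorder;print(workorder.job_done())"
```

```text
the job is handed in; nothing more can be done
None
```

The larger grey rest is in the holder slot, about 68 mm deep by my measurement and resting against the sprung stop. The highest force I read while pressing was about 7.5 N, the gripper is clear, and I handed the job in at about 31 s without touching the other things.

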